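# Close and lock the loaded sample pot

### The arm

A 6-joint arm with a two-finger parallel gripper is mounted at the origin on the work surface. World frame = base frame: x ahead of the robot, y to its left, z up, the work surface at z = 0. Lengths are in mm, angles in rad, forces in N, time in s.
With the tool pointing down it reaches from about 350 to 875 mm from the base axis. Payload 4.2 kg.
Tool frame: the origin (TCP) lies on the mounting face of the last link; the fingertips stand 173 mm ahead of it and the grasp point (between the pads) lies 155 mm ahead of it; z points along the fingers, y is the direction in which the jaws open and shut (so a half turn about z gives the same grasp; the last joint's range is limited). The gripper opens to 85 mm and grips with 20 to 120 N. Pads are 22 mm wide; open, the fingers measure 114 mm over their backs; the gripper's body (76 mm by 85 mm) begins 54 mm behind the grasp point. The pads swing forward as they close: fully open they stand 13 mm farther back than shut.
Start: joints at [-0.912, 0.385, 0.008, 0, -1.194, -0.259], TCP at [243.285, -575.684, 404.712] pointing down, gripper open.
Joint ranges: [-3.14, 3.14], [-1.21, 2.06], [-1.07, 1.41], [-3.16, 2.05], [-2.99, -0.16], [-3.1, 3.1]. Speed limits (rad/s): [2.79, 2.79, 3.14, 3.14, 3.14, 3.14].

### API

Orientations are given as a unit quaternion [x, y, z, w].
In Python, from bench import arm gives the robot as it stands. The module is installed in compiled form; this text tells all that it offers.
- The arm moves only by the tool play_rows, never from a script. Its argument "moves" is a list of rows, each a list of 3 entries, a list of its own where there are three numbers: the shift along the world's x, y, z in units of 30 cm (1.0 is 30 cm), then the turn about the world's z in units of 30 degrees (1.0 is 30 degrees), then the gripper's target within -1 to 1 (shut at 1, half-way at 0, fully open at -1). In form: [[[x, y, z], turn, jaw], ...]. A call has 1 to 12 rows; each row is the pose to reach, as a shift and turn from the pose measured when the call began; what a row does not reach only later rows make up. A row lasts 1/8 s, in which the tool goes at most 62.5 mm and 10.7 degrees, less where a joint would pass 70% of its speed; a pose out of reach is approached as far as the arm can. A call with a number of a shift or a turn outside -1 to 1 is refused whole. A call with a gripper value outside its range is refused whole. The fingers move at their own pace and stop on an object; the grip force is fixed at half the most. Time passes only in rows, so rows that repeat a pose let the fingers close. It gives the time, the measured TCP pose, the force and the opening at its end, in the units of the state.
- arm.read_state(): the state, without advancing time (a new reading comes with each control period).
- arm.get_image(name): name is "scene" or "top"; returns a dict with "pixels" (400x640x3 uint8, red, green, blue), "vfov" (degrees; the focal length in pixels is half the picture's height over the tangent of half this angle, whatever the lens; pixels are square), "cx", "cy" (the principal point, pixels), "xyz" and "rotation" of the camera in the world. Camera axes: x right, y up, looking along -z (the intrinsics and any distortion apply to the point x, -y, -z); pixel columns grow to the right and rows downward; lengths in mm; the calibration is good to about 2 mm. A picture is of the moment at which its call begins. There is no depth.
- arm.job_done(): hands the job in, once; it reports no verdict.
Trained networks look in a picture, given as the dict that the camera call returned (one of the last four; its "shot" number tells which), for a name from the list of things; names that differ only in an ending like _2 or _b are one class to them, and where a whole thing is asked for, a point or a joint stands for the part that bears it (a point fixed in the world has none). Each returns a list of dicts, best first, with "conf" (0 to 1); they miss things now and then, are a little off and sometimes report something else, mostly with a low value. They report only what shows in the picture. A call takes as long as a camera call.
- arm.look_for(name, picture): "centre" ([x, y, z] in mm, in world coordinates, good to about 4 mm: the middle of the surface that is visible of it).
The state is a dict: "clock": time; "joints": joint angles; "joint_vel": joint speeds; "joint_efforts": joint torques, N m; "position": TCP position; "ee_rot": TCP orientation; "contact_force": force on the tool from outside, world axes, zero at the start; "wrist_torque": the same for the moment, N m; "gripper_width": finger opening in mm.
Only numpy, scipy, OpenCV 4.12 (cv2) and the standard library are available. Lean on these libraries where they do the work, as an engineer would, in place of code of your own. Each camera call takes 0.05 s, during which the arm holds its last target.

### The job

One of the two steel pots holds the capped sample jar, the other only an empty open cup. Swing the lid of the pot with the jar fully shut, and only then turn that pot's lock collar until its tab stands at the locked mark (the fixed ball-ended pin on the front of the pot), neither short of it nor past it. Leave the other pot's lid and collar as they are, and knock over neither the bottles standing on the bench nor the jar and cup in the pots.

Things in the scene. Friction and masses are not known exactly. Their poses are not given: they have to be found in the camera images.
- jar: Capped sample jar: clear glass, closed by a flat white screw cap; 64 mm diameter, 60 mm tall; origin at the centre of its underside. Stands inside one of the two pots.
- cup: Empty open cup, white ceramic, no cap (a thin round rim with a hollow inside seen from above); rim 64 mm diameter, 55 mm tall; origin at the centre of its underside. Stands inside the other pot.
- amber_bottle: Bystander: amber glass bottle standing behind and between the pots, 60 mm diameter, 130 mm tall; origin at the centre of its underside, z along it.
- wash_bottle: Bystander: white plastic bottle standing on the right of the bench, 64 mm diameter, 110 mm tall; origin at the centre of its underside, z along it.
- pot_left: Pot on the left (+y), fixed to the bench; both pots are alike. Steel cylinder, 112 mm outer, 102 mm inner diameter, rim 85 mm above the bench, inner floor at 16 mm, round foot 150 mm wide, 10 mm thick. Origin: centre of its underside, z up. Its -x is its front (locked mark, roughly towards the robot), its +x its back (lid hinge). Its yaw varies. Carries lid_left and collar_left.
- lid_left (a joint): Lid angle of pot_left, rad: 0 fully shut, about 1.57 upright over the pot's back, stop at 1.75. Aluminium disc, 114 mm wide, 10 mm thick, 40 mm wide lip in front, 4 mm high boss (56 mm wide) on top. Stiff hinge (0.4 N m): stays where left, takes 3 to 6 N at the front edge. Open, its upper face looks to the pot's back: push that face forwards and down to shut it.
- lid_left_hinge (a point): Point on the hinge line of lid_left, 62 mm behind the pot's axis, 85 mm above the bench; the line runs along the pot's y, in the plane of the lid's underside. The disc's centre is 62 mm from this line.
- lid_left_tip (a point): Middle of the front edge of the lip of lid_left, on its upper face, 137 mm from the hinge line; moves with the lid. The lip is 8 mm thick.
- collar_left (a joint): Lock collar, a captive ring turning about the vertical axis of pot_left, rad: 0 = tab exactly at the locked mark; negative = unlocked (tab clockwise of the mark seen from above, towards the pot's +y side); positive = past the mark. No stop at the mark: stops at 0.40 and -1.45. Friction 0.25 N m (3 N at the tab); stays where left.
- collar_left_tab (a point): Centre of the top of the upright tab of collar_left, 92 mm from the pot's axis, 112 mm above the bench. Tab: 14 mm wide (along the turn), 20 mm radially, free to grip from 66 mm (top of the collar) to 112 mm above the bench. With the lid shut, its top is at 95 mm (boss 99 mm) and its lip reaches 75 mm from the axis in front.
- mark_left (a point): Locked mark of pot_left: top of a fixed upright pin with a white ball of 18 mm diameter on its end, 50 mm tall, at the pot's front, 117 mm from the axis, just outside and below the path of the tab.
- pot_right: Pot on the right (-y), fixed to the bench; both pots are alike. Steel cylinder, 112 mm outer, 102 mm inner diameter, rim 85 mm above the bench, inner floor at 16 mm, round foot 150 mm wide, 10 mm thick. Origin: centre of its underside, z up. Its -x is its front (locked mark, roughly towards the robot), its +x its back (lid hinge). Its yaw varies. Carries lid_right and collar_right.
- lid_right (a joint): Lid angle of pot_right, rad: 0 fully shut, about 1.57 upright over the pot's back, stop at 1.75. Aluminium disc, 114 mm wide, 10 mm thick, 40 mm wide lip in front, 4 mm high boss (56 mm wide) on top. Stiff hinge (0.4 N m): stays where left, takes 3 to 6 N at the front edge. Open, its upper face looks to the pot's back: push that face forwards and down to shut it.
- lid_right_hinge (a point): Point on the hinge line of lid_right, 62 mm behind the pot's axis, 85 mm above the bench; the line runs along the pot's y, in the plane of the lid's underside. The disc's centre is 62 mm from this line.
- lid_right_tip (a point): Middle of the front edge of the lip of lid_right, on its upper face, 137 mm from the hinge line; moves with the lid. The lip is 8 mm thick.
- collar_right (a joint): Lock collar, a captive ring turning about the vertical axis of pot_right, rad: 0 = tab exactly at the locked mark; negative = unlocked (tab clockwise of the mark seen from above, towards the pot's +y side); positive = past the mark. No stop at the mark: stops at 0.40 and -1.45. Friction 0.25 N m (3 N at the tab); stays where left.
- collar_right_tab (a point): Centre of the top of the upright tab of collar_right, 92 mm from the pot's axis, 112 mm above the bench. Tab: 14 mm wide (along the turn), 20 mm radially, free to grip from 66 mm (top of the collar) to 112 mm above the bench. With the lid shut, its top is at 95 mm (boss 99 mm) and its lip reaches 75 mm from the axis in front.
- mark_right (a point): Locked mark of pot_right: top of a fixed upright pin with a white ball of 18 mm diameter on its end, 50 mm tall, at the pot's front, 117 mm from the axis, just outside and below the path of the tab.

How it is judged (in metres and radians):
On the way, in this order (a step that is already met when the one before it is completed fails the run):
1. the lid of the pot that holds the jar is fully shut (within 0.05 rad) (((horizontal distance between jar and pot_left below 0.03 m and value of joint lid_left below 0.05 rad) or (horizontal distance between jar and pot_right below 0.03 m and value of joint lid_right below 0.05 rad))), for 0.2 s.
2. then that pot's collar is turned to its locked mark (within 0.10 rad) (((horizontal distance between jar and pot_left below 0.03 m and value of joint lid_left below 0.05 rad and value of joint collar_left between -0.1 and 0.1 rad) or (horizontal distance between jar and pot_right below 0.03 m and value of joint lid_right below 0.05 rad and value of joint collar_right between -0.1 and 0.1 rad))), for 0.2 s.
At the end, for the whole second after the job is handed in: Jar pot: lid shut (below 0.05 rad), collar at rest within 0.10 rad of the mark. Other pot: still holds the cup, lid edge within 30 mm and collar tab within 20 mm of their starts. Jar, cup and both bottles upright (tilt below 0.5 rad) (((horizontal distance between jar and pot_left below 0.03 m and value of joint lid_left below 0.05 rad and value of joint collar_left between -0.1 and 0.1 rad and (distance of lid_right_tip from where it was at the start of the episode below 0.03 m and distance of collar_right_tab from where it was at the start of the episode below 0.02 m) and horizontal distance between cup and pot_right below 0.03 m and velocity of joint collar_left between -0.05 and 0.05 rad/s) or (horizontal distance between jar and pot_right below 0.03 m and value of joint lid_right below 0.05 rad and value of joint collar_right between -0.1 and 0.1 rad and (distance of lid_left_tip from where it was at the start of the episode below 0.03 m and distance of collar_left_tab from where it was at the start of the episode below 0.02 m) and horizontal distance between cup and pot_left below 0.03 m and velocity of joint collar_right between -0.05 and 0.05 rad/s)) and angle between each of jar, cup, amber_bottle, wash_bottle's own z axis and vertical below 0.5 rad); the robot touches nothing.
It fails at once if the lid (30 mm at its front edge) or the collar (20 mm at its tab) of the pot without the jar is moved ((horizontal distance between jar and pot_left below 0.03 m and not (distance of lid_right_tip from where it was at the start of the episode below 0.03 m and distance of collar_right_tab from where it was at the start of the episode below 0.02 m)) or (horizontal distance between jar and pot_right below 0.03 m and not (distance of lid_left_tip from where it was at the start of the episode below 0.03 m and distance of collar_left_tab from where it was at the start of the episode below 0.02 m))).
It fails at once if the jar, the cup or one of the two bottles is knocked over (tilted more than 0.5 rad) (angle between any of jar, cup, amber_bottle, wash_bottle's own z axis and vertical above 0.5 rad).
It also fails if it takes over 58 s, if anything falls off the work surface, if the arm or the gripper's body presses on something with over 40 N, if the wrist force passes 120 N, or if a joint passes its speed limit or range.

## Working session

There is one attempt and no reset: what is moved stays moved. The work goes in short steps, Python scripts to look and compute and a tool call to move; the robot and the scene stay as the last step left them, time stands still between calls to the robot, and variables do not carry over. Pictures are saved under pics/ and viewed, and the job is handed in when it is done.

Besides the shell and the picture viewer there is one more tool, called after "Call:" as name([rows], argument=value, ...), one row to a line, values as JSON. play_rows: Moves the arm, as the interface text tells. Shifts and turns lie within -1 to 1; 1 stands for 30 cm of shift or 30 degrees of turn. Its arguments: {"type":"object","properties":{"moves":{"type":"array"}},"required":["moves"]}

```bash
mkdir -p pics; ls
python3 - <<'E'
from bench import arm
import cv2, json
print(arm.read_state())
for n in ["scene","top"]:
    p=arm.get_image(n)
    cv2.imwrite(f"pics/{n}0.png",p["pixels"][:,:,::-1])
    print({k:v for k,v in p.items() if k!="pixels"})
    for t in ["jar","cup","pot_left","pot_right","lid_left_tip","lid_right_tip","lid_left","lid_right","collar_left_tab","collar_right_tab","mark_left","mark_right","amber_bottle","wash_bottle"]:
        try:print(n,t,[(d["conf"],d["centre"]) for d in arm.look_for(t,p)[:3]])
        except Exception as e: print(n,t,e)
E
```

```text
pics
{'clock': 0.0, 'joints': array([-9.12369794e-01,  3.85547008e-01,  6.63393396e-03, -5.23759391e-04,
       -1.19401138e+00, -2.58587687e-01]), 'joint_vel': array([0.00070982, 0.00027333, 0.0014189 , 0.00077514, 0.00065841,
       0.00078802]), 'joint_efforts': array([ 3.56147775e-04, -3.92288733e+01,  1.88400686e+01,  4.18607578e+00,
       -4.62995900e-03, -1.60790353e-05]), 'position': array([ 243.23963848, -575.49728138,  403.6264422 ]), 'ee_rot': array([-1.98495551e-01,  9.80101181e-01,  1.06189448e-03, -2.52698367e-04]), 'contact_force': array([-0.5743273 , -0.68459762,  0.33754166]), 'wrist_torque': array([0.00847209, 0.02288287, 0.0033708 ]), 'gripper_width': 85.0033452642577}
{'vfov': 55.4254424474098, 'cx': 315.76570403916725, 'cy': 200.33020303893173, 'xyz': array([ 887.2841117 , -608.29653423,  905.70814154]), 'rotation': array([0.31087172, 0.08072311, 0.26521894, 0.90912126]), 'shot': 1}
scene jar [(0.64, [521.1, 147.8, 68.0]), (0.59, [570.0, 144.5, 155.6])]
scene cup [(0.68, [514.8, -196.9, 45.8])]
scene pot_left [(0.86, [552.3, 130.2, 68.2])]
scene pot_right [(0.78
[... 881 characters left out ...]
, [502.8, 155.5, 62.7]), (0.57, [523.5, 160.0, 73.5])]
top pot_right [(0.9, [511.0, -211.8, 48.9]), (0.61, [702.6, 15.8, 87.8])]
top lid_left_tip [(0.95, [569.2, 149.7, 175.0]), (0.36, [505.2, 152.9, 66.1])]
top lid_right_tip [(0.56, [574.0, -185.9, 184.6])]
top lid_left [(0.94, [565.8, 146.3, 180.5])]
top lid_right [(0.85, [571.1, -185.9, 189.9]), (0.43, [702.6, 12.7, 87.7])]
top collar_left_tab [(0.93, [478.1, 188.5, 64.5])]
top collar_right_tab [(0.95, [477.1, -180.9, 68.4])]
top mark_left [(0.95, [508.6, 152.5, 61.8])]
top mark_right [(0.84, [514.3, -214.7, 49.5])]
top amber_bottle [(0.9, [702.8, 14.7, 86.3])]
top wash_bottle [(0.83, [368.6, -385.3, 79.2]), (0.22, [514.7, -215.9, 48.6])]
```

View pics/scene0.png

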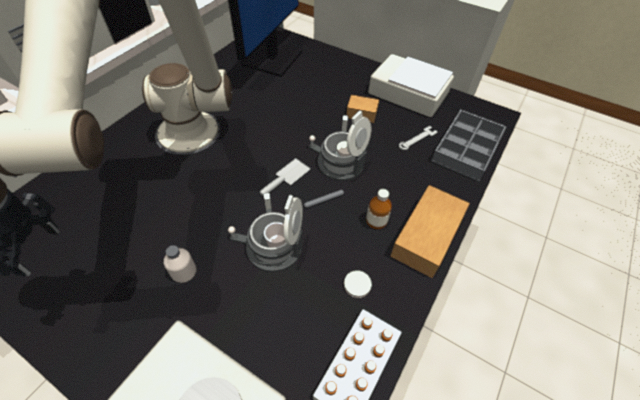

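View pics/top0.png

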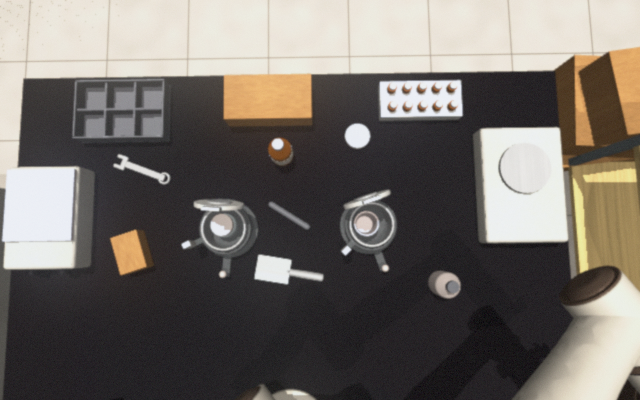

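The overhead view shows the left pot at about (225,230) with its tab at (192,243) and ball at (223,274). The right pot is at about (368,228) with its tab at (347,250) and ball at (385,268). Next I'll zoom in to check which contents are which.

Run:
```python
import cv2,numpy as np
t=cv2.imread("pics/top0.png");s=cv2.imread("pics/scene0.png")
a=[cv2.resize(c,(390,295),interpolation=cv2.INTER_CUBIC) for c in (t[185:285,170:300],t[185:285,320:450],s[105:203,290:420],s[190:288,210:340])]
cv2.imwrite("pics/zoom0.png",np.vstack([np.hstack(a[:2]),np.hstack(a[2:])]))
```

```text
(no output)
```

View pics/zoom0.png

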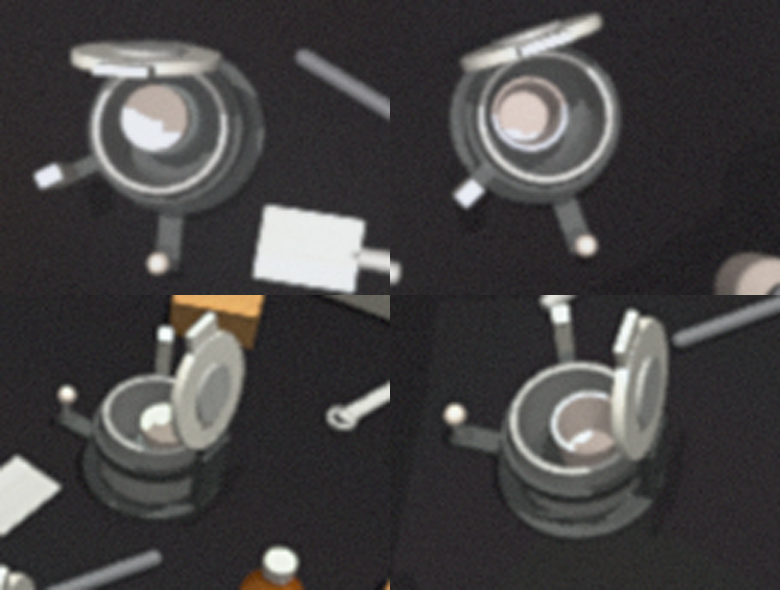

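The left pot holds the jar, shown by its flat white cap. The right pot holds the open cup. Next I'll fit the left pot's pose from both views.

```bash
cat > h.py <<'E'
import numpy as np, cv2
from scipy.spatial.transform import Rotation as R
from scipy.optimize import least_squares
CAM={"scene":dict(vfov=55.4254424474098,cx=315.76570403916725,cy=200.33020303893173,xyz=[887.2841117,-608.29653423,905.70814154],rotation=[0.31087172,0.08072311,0.26521894,0.90912126]),
"top":dict(vfov=53.149253902014806,cx=316.5819830949993,cy=201.55130592323667,xyz=[474.67817475,-79.76560953,1081.46054398],rotation=[-0.03815016,0.03495195,0.71093319,-0.70135364])}
def proj(c,P):
    c=CAM[c];f=200/np.tan(np.radians(c["vfov"]/2))
    q=R.from_quat(c["rotation"]).inv().apply(np.atleast_2d(P)-np.array(c["xyz"]))
    return np.c_[c["cx"]+f*q[:,0]/-q[:,2], c["cy"]+f*(-q[:,1])/-q[:,2]]
def ray(c,uv):
    c=CAM[c];f=200/np.tan(np.radians(c["vfov"]/2))
    d=R.from_quat(c["rotation"]).apply([(uv[0]-c["cx"])/f,-(uv[1]-c["cy"])/f,-1]);return np.array(c["xyz"]),d/np.linalg.norm(d)
def atz(c,uv,z):
    o,d=ray(c,uv);return o+d*(z-o[2])/d[2]
def tri(a,b):
    o1,d1=ray("top",a);o2,d2=ray("scene",b)
    A=np.c_[d1,-d2];s=np.linalg.lstsq(A,o2-o1,rcond=None)[0]
    p,q=o1+s[0]*d1,o2+s[1]*d2;return (p+q)/2,np.linalg.norm(p-q)
E
python3 - <<'E'
from h import *
print("ball",tri((222.7,273.8),(312.3,138.2)))
print("tab",tri((185.7,245),(345,118.3)))
print("ball at41/50",[ (atz("top",(222.7,273.8),z),atz("scene",(312.3,138.2),z)) for z in (41,50)])
print("tab",atz("top",(185.7,245),112),atz("scene",(345,118.3),112))
# bright rim
for n,(x0,x1,y0,y1) in {"top":(195,250,195,255),"scene":(318,365,125,170)}.items():
    im=cv2.imread(f"pics/{n}0.png");g=im.min(2)[y0:y1,x0:x1]
    print(n,atz(n,(223.3,228) if n=="top" else (340,146),85))
E
```

```text
ball (array([400.97573005, 169.07401844,  41.99091866]), np.float64(4.028592707571526))
tab (array([475.63932381, 244.11724192, 106.94966524]), np.float64(3.4729643608085765))
ball at41/50 [(array([399.29997806, 168.07954842,  41.        ]), array([401.94207826, 171.30843669,  41.        ])), (array([399.95200065, 165.93568392,  50.        ]), array([406.99358418, 163.19420207,  50.        ]))]
tab [474.2412499  241.36285246 112.        ] [479.46915522 240.0384972  112.        ]
top [515.10798673 157.33679823  85.        ]
scene [515.79864431 149.13824673  85.        ]
```

```bash
cat >> h.py <<'E'
def model(p):
    x,y,yaw,col,lid=p
    T=lambda L:np.c_[np.atleast_2d(L)@R.from_euler('z',yaw).as_matrix().T]+[x,y,0]
    a=np.linspace(0,2*np.pi,60,endpoint=False)
    t=np.pi+col
    d={}
    d["ball"]=T([[-117,0,41]]);
    d["tab"]=T([[92*np.cos(t),92*np.sin(t),112]])
    tc=np.array([[82,-7],[102,-7],[102,7],[82,7]])
    rot=np.array([[np.cos(t),-np.sin(t)],[np.sin(t),np.cos(t)]])
    d["tabbox"]=T(np.c_[tc@rot.T,np.full(4,112)])
    for r,n in ((56,"ro"),(51,"ri")): d[n]=T(np.c_[r*np.cos(a),r*np.sin(a),np.full(60,85)])
    d["foot"]=T(np.c_[75*np.cos(a),75*np.sin(a),np.full(60,10)])
    # lid coords: s from hinge forward, h above underside
    def L(s,w,h): 
        return np.c_[62-s*np.cos(lid)+(-0)*h+ h*np.sin(lid), w, 85+s*np.sin(lid)+h*np.cos(lid)]
    d["lidtop"]=T(L(62+57*np.cos(a),57*np.sin(a),np.full(60,10.)))
    d["boss"]=T(L(62+28*np.cos(a),28*np.sin(a),np.full(60,14.)))
    d["lip"]=T(L(np.array([119,137,137,119.]),np.array([-20,-20,20,20.]),np.full(4,9.)))
    d["tip"]=T(L(np.array([137.]),np.array([0.]),np.array([9.])))
    return d
def overlay(imgs,p,out,boxes,sc=5):
    o=[]
    d=model(p)
    for n in ("top","scene"):
        x0,y0,w,h=boxes[n]
        im=cv2.resize(imgs[n][y0:y0+h,x0:x0+w],None,fx=sc,fy=sc,interpolation=cv2.INTER_CUBIC)
        for k,P in d.items():
            q=((proj(n,P)-[x0,y0]+0.5)*sc).astype(int)
            cv2.polylines(im,[q.reshape(-1,1,2)],True,{"ro":(0,255,0),"ri":(0,255,0),"lidtop":(255,0,255),"boss":(255,255,0),"lip":(0,255,255)}.get(k,(0,0,255)),1)
            if len(q)==1: cv2.circle(im,tuple(map(int,q[0])),3,(0,0,255),1)
        o.append(im)
    cv2.imwrite(out,np.hstack(o))
E
python3 - <<'E'
from h import *
from math import *
obs={"top":{"ball":(222.7,273.8),"tab":(185.7,245),"c":(223.3,228)},"scene":{"ball":(312.3,138.2),"tab":(345,118.3),"c":(341.5,148)}}
def res(v):
    p=list(v[:4])+[1.5];d=model(p);r=[]
    for i,n in enumerate(("top","scene")):
        off=v[4+2*i:6+2*i]
        for k in("ball","tab"): r+=list(proj(n,d[k])[0]+off-obs[n][k])
        r+=list((proj(n,np.array([[v[0],v[1],85]]))[0]+off-obs[n]["c"])*.7)
        r+=list(np.array(off)*.5)
    return r
s=least_squares(res,[515,155,0,-.8,0,0,0,0],method="trf")
print(s.x.round(3),s.cost,np.round(s.fun,1))
p=list(s.x[:4])+[1.5]
imgs={n:cv2.imread(f"pics/{n}0.png") for n in("top","scene")}
overlay(imgs,p,"pics/ov1.png",{"top":(175,190,80,90),"scene":(300,105,80,90)})
E
```

```text
[ 5.16524e+02  1.56999e+02 -1.03000e-01 -1.01800e+00 -1.22000e-01
  5.78000e-01  6.09000e-01  6.54000e-01] 2.9458271525951902 [-0.5  0.2  0.5 -0.4  0.   0.  -0.1  0.3 -0.2  0.8 -0.2  0.3  0.4 -1.9
  0.3  0.3]
```

View pics/ov1.png

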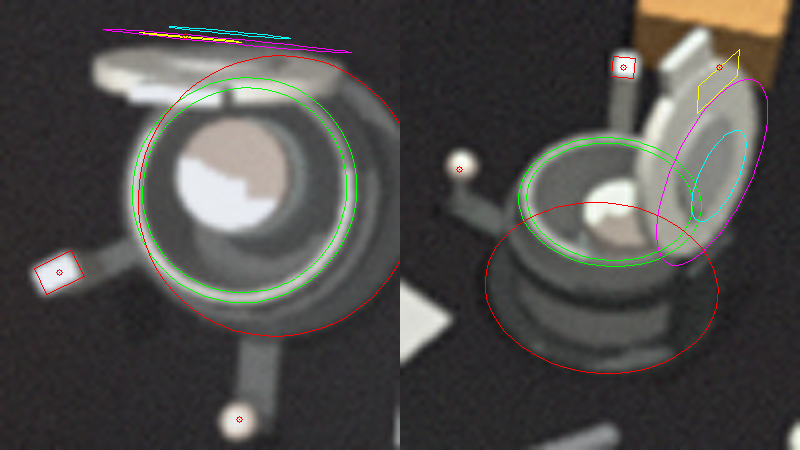

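Run:
```python
from h import *
imgs={n:cv2.imread(f"pics/{n}0.png") for n in("top","scene")}
for i,(l) in enumerate((1.3,1.2)):
    overlay(imgs,[516.5,157,-.103,-1.018,l],f"pics/ov2{i}.png",{"top":(175,190,80,50),"scene":(300,105,80,50)})
cv2.imwrite("pics/ov2.png",np.vstack([cv2.imread("pics/ov20.png"),cv2.imread("pics/ov21.png")]))
```

```text
(no output)
```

View pics/ov2.png

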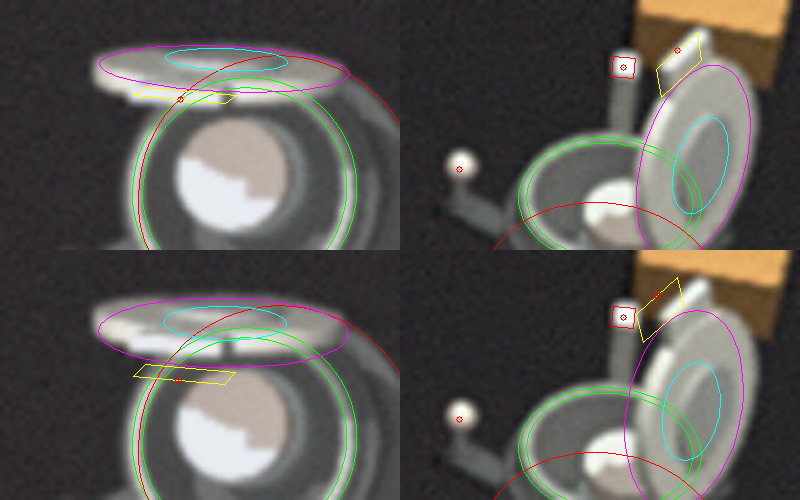

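Fit for the left pot: centre at about (516.5, 157), yaw about -0.10, lid about 1.34 rad, collar about -1.02. I'll fly high with the gripper shut to a point behind the left lid.

Call:
play_rows([
  [[0,0,0.16],0,1],
  [[0.1,0.2,0.16],0.3,1],
  [[0.2,0.4,0.16],0.6,1],
  [[0.3,0.6,0.16],0.8,1],
  [[0.4,0.8,0.16],1,1],
  [[0.5,1,0.16],1,1],
  [[0.5,1,0.16],1,1],
])

```text
clock: 2.38
position: [394.0, -273.1, 453.2]
ee_rot: [-0.447, 0.894, -0.0, 0.001]
contact_force: [-0.5, -0.3, -0.3]
gripper_width: 0.0
```

Call:
play_rows([
  [[0.1,0.2,0],0.3,1],
  [[0.25,0.4,0],0.6,1],
  [[0.4,0.6,0],0.8,1],
  [[0.55,0.8,0],1,1],
  [[0.71,1,0],1,1],
  [[0.71,1,0],1,1],
])

```text
clock: 3.12
position: [608.0, 28.8, 453.4]
ee_rot: [-0.664, 0.748, -0.0, 0.001]
contact_force: [1.4, -0.6, 0.1]
gripper_width: 0.3
```

Call:
play_rows([
  [[0.01,0.2,0],0,1],
  [[0.01,0.4,0],0,1],
  [[0.01,0.4,0],0,1],
  [[0.01,0.4,-0.17],0,1],
  [[0.01,0.4,-0.3],0,1],
  [[0.01,0.4,-0.3],0,1],
])

```text
clock: 3.88
position: [610.3, 147.9, 360.2]
ee_rot: [-0.663, 0.748, 0.001, -0.003]
contact_force: [0.9, 0.1, -0.0]
gripper_width: -0.1
```

Run:
```python
from bench import arm
import cv2,numpy as np
o=[]
for n,b in (("top",(150,180,130,120)),("scene",(280,60,130,120))):
    p=arm.get_image(n)["pixels"][:,:,::-1]
    x,y,w,h=b;o.append(cv2.resize(p[y:y+h,x:x+w],None,fx=3,fy=3,interpolation=cv2.INTER_CUBIC))
cv2.imwrite("pics/a1.png",np.hstack(o))
s=arm.read_state();print(s["clock"],s["position"],s["ee_rot"],s["joints"])
```

```text
3.975 [611.63787816 148.40920844 364.97051608] [-0.66354491  0.74813397 -0.00113199  0.00156361] [ 0.4950543   0.41985718 -0.04053552  0.00166575 -1.10684243 -0.61549571]
```

View pics/a1.png

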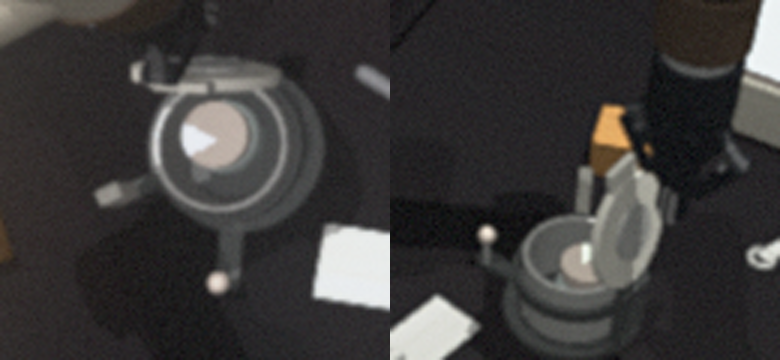

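Call:
play_rows([
  [[-0.06,0.006,0],0,1],
  [[-0.12,0.012,0],0,1],
  [[-0.18,0.02,-0.01],0,1],
  [[-0.24,0.025,-0.027],0,1],
  [[-0.285,0.03,-0.055],0,1],
  [[-0.33,0.034,-0.09],0,1],
  [[-0.36,0.038,-0.13],0,1],
  [[-0.39,0.041,-0.177],0,1],
  [[-0.39,0.041,-0.177],0,1],
])

```text
clock: 5.1
position: [494.4, 160.8, 312.0]
ee_rot: [-0.664, 0.748, -0.001, 0.002]
contact_force: [0.5, 0.9, 0.2]
gripper_width: 0.1
```

```bash
cat > look.py <<'E'
from bench import arm
import cv2,numpy as np,sys
def look(name,bs={"top":(150,180,130,120),"scene":(280,60,130,120)}):
    o=[]
    for n,b in bs.items():
        p=arm.get_image(n)["pixels"][:,:,::-1].copy()
        cv2.imwrite(f"pics/{n}_{name}.png",p)
        x,y,w,h=b;o.append(cv2.resize(p[y:y+h,x:x+w],None,fx=3,fy=3,interpolation=cv2.INTER_CUBIC))
    cv2.imwrite(f"pics/{name}.png",np.hstack(o))
    s=arm.read_state();print(s["clock"],s["position"].round(1),s["contact_force"].round(1),s["gripper_width"])
look(sys.argv[1])
E
python3 look.py a2
```

```text
5.2 [494.9 160.7 312.2] [ 0.6 -0.6 -0.3] 0.012393871065147813
```

View pics/a2.png

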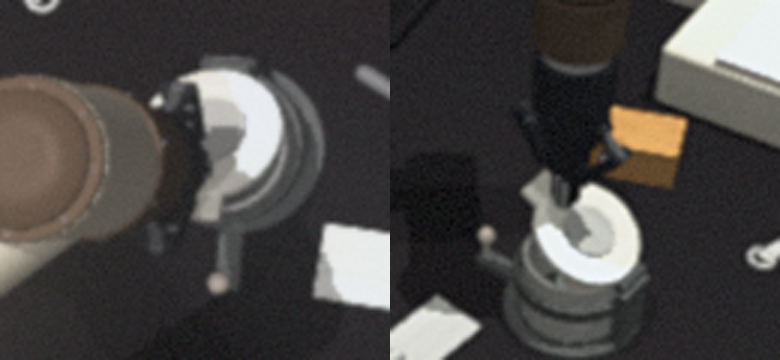

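The lid is following, at about 0.4 rad, with the fingertip on its disc near the lip. Continuing down.

Call:
play_rows([
  [[-0.015,0.002,-0.04],0,1],
  [[-0.03,0.003,-0.077],0,1],
  [[-0.045,0.005,-0.11],0,1],
  [[-0.06,0.006,-0.14],0,1],
  [[-0.06,0.006,-0.145],0,1],
  [[-0.06,0.006,-0.145],0,1],
])

```text
clock: 5.95
position: [476.5, 162.5, 268.4]
ee_rot: [-0.664, 0.748, -0.001, 0.001]
contact_force: [-1.2, 1.2, 4.8]
gripper_width: 0.2
```

Call:
play_rows([
  [[0,0,-0.006],0,1],
  [[0,0,-0.012],0,1],
  [[0,0,-0.018],0,1],
  [[0,0,-0.018],0,1],
])

```text
clock: 6.45
position: [476.3, 162.7, 268.0]
ee_rot: [-0.664, 0.747, -0.002, 0.001]
contact_force: [-11.5, -1.9, 35.0]
gripper_width: 0.1
```

Call:
play_rows([
  [[0,0,0.1],0,1],
  [[0,0,0.25],0,1],
  [[0,0.05,0.4],0.3,0.3],
  [[0,0.15,0.4],0.6,0.3],
  [[0,0.26,0.4],0.9,0.3],
  [[0,0.26,0.4],1,0.3],
  [[0,0.26,0.4],1,0.3],
])

```text
clock: 7.32
position: [475.8, 240.7, 386.6]
ee_rot: [0.835, -0.55, 0.001, -0.0]
contact_force: [-0.1, -0.3, -0.3]
gripper_width: 29.8
```

```bash
python3 look.py a3
```

```text
7.425 [476.1 240.3 387.2] [-0.  -0.6  0.6] 29.81078744893299
```

View pics/a3.png

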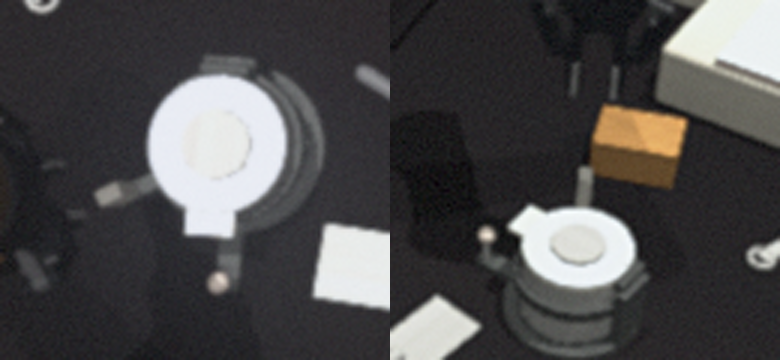

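Run:
```python
from h import *
imgs={n:cv2.imread(f"pics/{n}_a3.png") for n in("top","scene")}
overlay(imgs,[516.5,157,-.103,-1.018,0],f"pics/ov3.png",{"top":(175,190,80,100),"scene":(300,105,80,100)})
```

```text
(no output)
```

View pics/ov3.png

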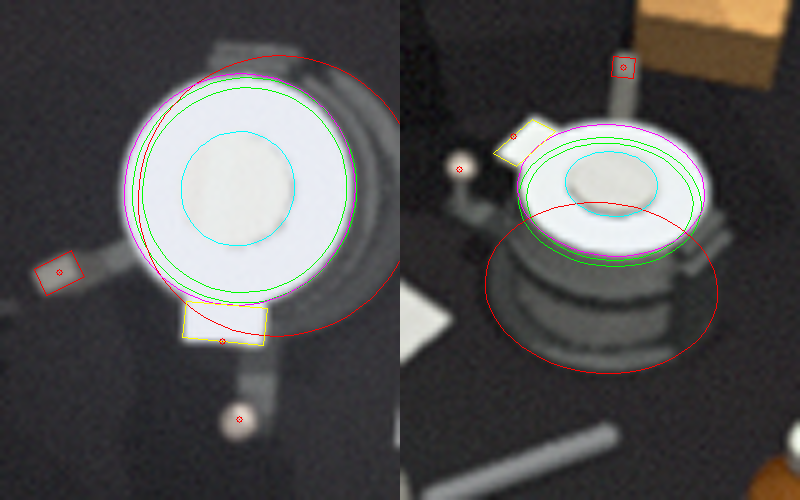

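Run:
```python
from h import *
from scipy.optimize import minimize
for n,(x0,y0,w,h) in {"top":(190,195,60,70),"scene":(312,120,60,50)}.items():
    im=cv2.imread(f"pics/{n}_a3.png").astype(float).min(2)[y0:y0+h,x0:x0+w]
    m=np.clip((im-90)/110,0,1)
    if n=="top": m[72-0:,:]=0
    K=8
    def f(v):
        d=model([v[0],v[1],v[2],-1,0]);c=np.zeros((h*K,w*K),np.uint8)
        a=proj(n,d["lidtop"]);
        for q in (a,):cv2.fillPoly(c,[((q-[x0,y0]+.5)*K).astype(np.int32)],1)
        L=d["lip"].copy();L[[0,3]]+= (L[[0,3]]-L[[1,2]])*.8
        cv2.fillPoly(c,[((proj(n,L)-[x0,y0]+.5)*K).astype(np.int32)],1)
        c=cv2.resize(c.astype(np.float32),(w,h),interpolation=cv2.INTER_AREA)
        return ((c-m)**2).sum()
    r=minimize(f,[516.5,157,-.08],method="Nelder-Mead",options=dict(initial_simplex=[[516.5,157,-.08],[520,157,-.08],[516.5,161,-.08],[516.5,157,0.02]]))
    print(n,r.x,r.fun, [round(f([r.x[0],r.x[1],y]),1) for y in(-.2,-.15,-.1,-.05,0,.05)])
```

```text
top [ 5.15895401e+02  1.58437168e+02 -8.49617083e-02] 9.316002146823347 [np.float64(51.7), np.float64(29.6), np.float64(11.8), np.float64(17.1), np.float64(38.3), np.float64(59.0)]
scene [ 5.17324434e+02  1.59681300e+02 -9.25437101e-02] 16.706377760201445 [np.float64(31.8), np.float64(23.8), np.float64(17.7), np.float64(19.2), np.float64(26.0), np.float64(35.7)]
```

Lid flush in both views; the refined pose is centre (516.5, 158.5), yaw -0.09. The tab is at about (476, 241). Descending with the fingers straddling it.

Call:
play_rows([
  [[0,0.006,-0.1],0.09,0.3],
  [[0,0.006,-0.25],0.09,0.3],
  [[0,0.006,-0.33],0.09,0.3],
  [[0,0.006,-0.385],0.09,0.3],
  [[0,0.006,-0.385],0.09,0.3],
])

```text
clock: 8.05
position: [475.7, 241.4, 270.3]
ee_rot: [0.847, -0.531, 0.0, 0.001]
contact_force: [0.0, 0.1, 0.7]
gripper_width: 29.8
```

```bash
python3 look.py a4
```

```text
8.15 [476.3 242.  272.1] [1.1 0.8 0.8] 30.107994042935594
```

View pics/a4.png

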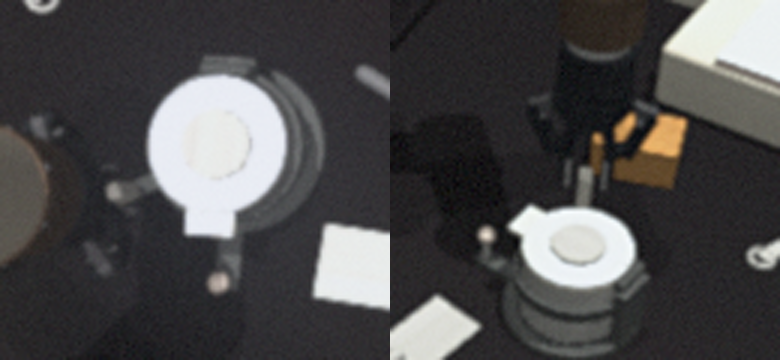

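Call:
play_rows([
  [[0,0,-0.03],0,0.3],
  [[0,0,-0.045],0,0.5],
  [[0,0,-0.045],0,0.5],
  [[0,0,-0.045],0,0.5],
])

```text
clock: 8.65
position: [476.4, 242.0, 258.8]
ee_rot: [0.847, -0.531, 0.001, -0.001]
contact_force: [0.9, 0.1, 0.2]
gripper_width: 21.2
```

Call:
play_rows([
  [[-0.024,-0.012,0],0.167,0.5],
  [[-0.047,-0.027,0],0.333,0.5],
  [[-0.068,-0.044,0],0.5,0.5],
  [[-0.088,-0.063,0],0.667,0.5],
  [[-0.106,-0.083,0],0.833,0.5],
  [[-0.106,-0.083,0],0.833,0.5],
])

```text
clock: 9.4
position: [444.6, 217.3, 259.3]
ee_rot: [0.942, -0.335, 0.001, -0.002]
contact_force: [0.9, 0.3, 0.5]
gripper_width: 21.6
```

```bash
python3 look.py a5
```

```text
9.5 [444.8 217.3 259.1] [0.3 1.  0.2] 21.246424184113526
```

View pics/a5.png

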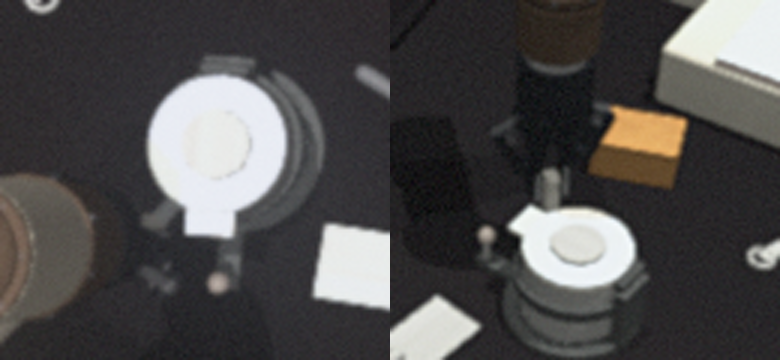

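Call:
play_rows([
  [[-0.018,-0.023,0],0.177,0.5],
  [[-0.032,-0.046,0],0.343,0.5],
  [[-0.044,-0.07,0],0.51,0.5],
  [[-0.056,-0.1,0],0.71,0.5],
  [[-0.064,-0.132,0],0.91,0.5],
  [[-0.064,-0.132,0],0.91,0.5],
])

```text
clock: 10.25
position: [425.6, 177.5, 259.2]
ee_rot: [0.994, -0.105, 0.001, -0.002]
contact_force: [-0.6, -0.1, -0.0]
gripper_width: 21.4
```

```bash
python3 look.py a6
```

```text
10.35 [425.6 177.7 259.1] [ 0.2  0.2 -0.8] 21.254140907449333
```

View pics/a6.png

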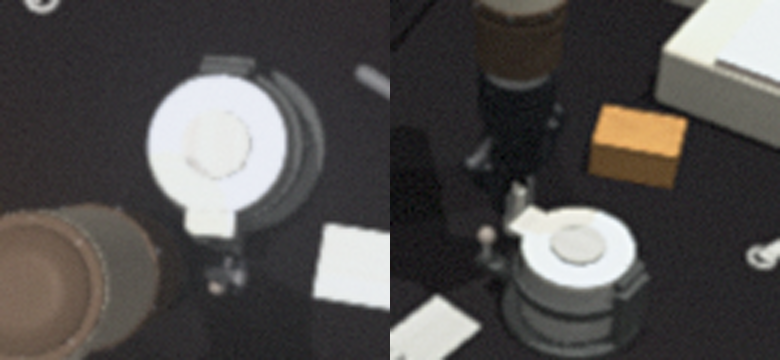

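Call:
play_rows([
  [[-0.004,-0.023,0],0.15,0.5],
  [[-0.006,-0.045,0],0.283,0.5],
  [[-0.006,-0.045,0],0.283,0.5],
  [[-0.006,-0.045,0],0.283,0.5],
])

```text
clock: 10.85
position: [424.0, 164.4, 259.0]
ee_rot: [1.0, -0.032, 0.0, -0.001]
contact_force: [0.4, 0.1, -0.1]
gripper_width: 21.1
```

Call:
play_rows([
  [[0,0,0],0,0.3],
  [[0,0,0],0,0.3],
  [[0,0,0.1],0,0.3],
  [[0,0,0.25],0,0.3],
  [[-0.1,0.0,0.4],0,0.3],
  [[-0.15,0.2,0.4],0,0.3],
  [[-0.15,0.4,0.4],0,0.3],
  [[-0.15,0.4,0.4],0,0.3],
])

```text
clock: 11.85
position: [378.8, 287.5, 379.1]
ee_rot: [1.0, -0.03, 0.001, -0.002]
contact_force: [-1.5, -1.2, -0.5]
gripper_width: 29.9
```

```bash
python3 look.py a7
python3 - <<'E'
from h import *
imgs={n:cv2.imread(f"pics/{n}_a7.png") for n in("top","scene")}
overlay(imgs,[516.5,158.5,-.09,0,0],f"pics/ov7.png",{"top":(175,190,80,100),"scene":(300,105,80,100)})
E
```

```text
11.95 [378.6 284.7 378.5] [-0.   0.1  0.7] 29.960839539843537
```

View pics/ov7.png

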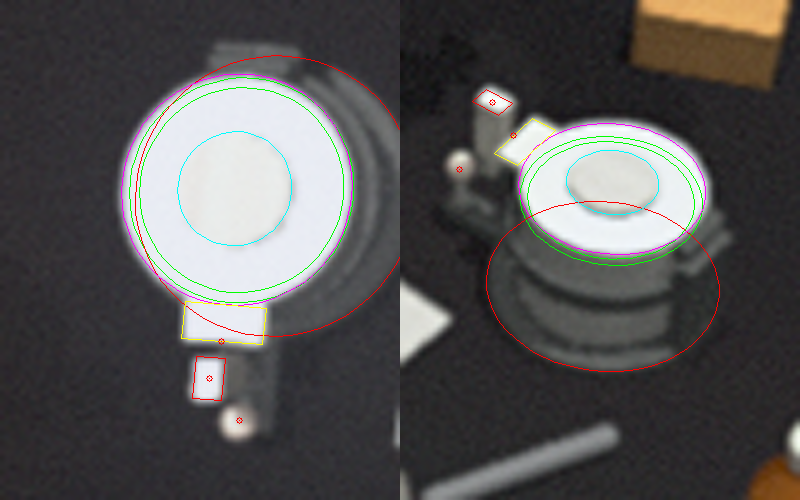

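View pics/a7.png

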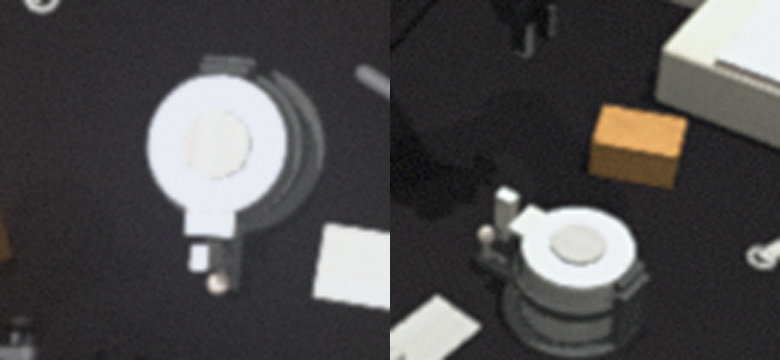

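Run:
```python
import cv2,numpy as np
for n,b in {"top":(320,180,80,100),"scene":(225,180,90,95)}.items():
    a,c=[cv2.GaussianBlur(cv2.imread(f"pics/{n}{s}.png"),(3,3),0).astype(int) for s in("0","_a7")]
    x,y,w,h=b
    s=cv2.phaseCorrelate(a[y:y+h,x:x+w].mean(2),c[y:y+h,x:x+w].mean(2));print(n,s)
cv2.imwrite("pics/end.png",cv2.imread("pics/scene_a7.png"))
```

```text
top ((0.03820484894718135, -0.028687528606624824), 1.0169073869096048)
scene ((-0.003754766484654226, 0.005922419695657766), 1.0252806987936325)
```

View pics/end.png

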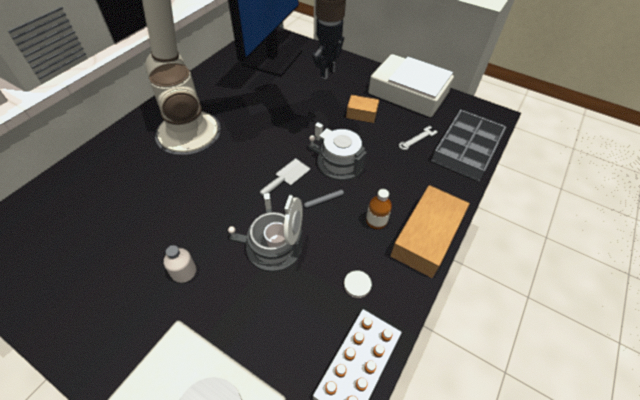

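The right pot (275,235) and both bottles look untouched. The left lid is shut, its tab stands at the mark (about (318,130)), and the arm is clear of everything.

```bash
python3 -c "
from bench import arm
print(arm.job_done())"
```

```text
the job is handed in; nothing more can be done
None
```

The jar was in the left pot. I shut that pot's lid, then turned its collar by about 1.03 rad until the tab stood at the locked mark. I handed the job in at about 12 s on the robot's clock; the hand-in reports no verdict.

- **Lid:** it looks flush in both views. Pressing on it met a hard stop, with about 35 N on the wrist and the fingertips about 95 mm above the bench, the height of a shut lid.
- **Collar:** the tab fits the locked position to within about 1 pixel in both views, which I put at 0.02 rad or so. The joint angle cannot be read directly, so this rests on the camera fit. The two views disagreed by 1–2 mm on where the pot stands, well inside the tolerance.
- **Everything else:** the right pot shows no shift in the images (under 0.05 pixel). Both bottles and the cup stand upright, and the arm ended clear of everything. The jar is now hidden under its lid, so I could not check it after shutting.

No check failed.

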